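Lock the terminal guard of a transformer test console with an R-clip

ROBOT

A 6-joint arm with a two-finger parallel gripper is mounted at the origin on the work surface. World frame = base frame: x ahead of the robot, y to its left, z up, the work surface at z = 0. Lengths are in m, angles in degrees, forces in N, time in s.
With the tool pointing down it reaches from about 0.375 to 0.9 m from the base axis. Payload 3.1 kg.
Tool frame: the origin (TCP) lies on the centre line of the jaws, within the pads' length; the fingertips stand 22 mm ahead of it and the grasp point (between the pads) lies 3 mm ahead of it; z points along the fingers, y is the line along which they close (so a half turn about z gives the same grasp; the last joint's range is limited). The gripper opens to 87 mm and grips with 3 to 60 N. Pads are 19 mm wide; open, the fingers measure 117 mm over their backs; the gripper's body (75 mm by 190 mm) begins 51 mm behind the grasp point.
Start: joints at [-84.712, 30.224, 82.088, -0, 67.689, -10.227], TCP at [0.167, -0.602, 0.245] pointing down, gripper open.
Joint ranges: [-176.69, 176.69], [-43.24, 126.21], [12.49, 139.97], [-82, 262], [0, 151.66], [-163.58, 163.58]. Speed limits (degrees/s): [159.86, 159.86, 180, 180, 180, 180].

INTERFACE

Orientations are given as a 3x3 rotation matrix whose columns are the frame's x, y, z axes.
In Python, from rig import * gives the robot as it stands.
- The arm moves only by the shell command python3 -m jog 'ROWS'. ROWS is text: rows parted by semicolons, each of 7 numbers parted by spaces: the shift along the tool's x, y, z in mm, then the turn, a rotation vector about the tool's x, y, z in rad, then the finger opening in mm, from 0 to 87. In form: tx ty tz ax ay az fingers; .... A call has 1 to 12 rows; each row shifts and turns the commanded pose from where the row before left it, along the tool's axes as they then stand; what a row does not reach is not made up. A row lasts 1/8 s, in which the tool goes at most 62.5 mm and 10.7 degrees, less where a joint would pass 70% of its speed; a pose out of reach is approached as far as the arm can. A call with a gripper value outside its range is refused whole. The fingers move at their own pace and stop on an object; the grip force is fixed at half the most. Time passes only in rows, so rows that do not move let the fingers close. It gives the time, the measured TCP pose, the force, the opening and the grip force at its end, in the units of the state.
- read_state(): the state, without advancing time (a new reading comes with each control period).
- capture(name): name is "scene" or "top"; returns a dict with "color" (400x640x3 uint8, red, green, blue), "camera_matrix" (3x3 intrinsics, pixels), "distortion" ([k1, k2, p1, p2, k3] as OpenCV has them; the pictures are not rectified), "R" (3x3) and "t" (3): a world point X has camera coordinates R X + t. Camera axes: x right, y down, z forward; pixel columns grow to the right and rows downward; lengths in m; the calibration is good to about 2 mm. A picture is of the moment at which its call begins. There is no depth.
- hand_in(): hands the job in; it is judged then, once.
Trained networks look in the newest picture that a camera, given by its name, has taken for a name from the list of things; names that differ only in an ending like _2 or _b are one class to them, and where a whole thing is asked for, a point or a joint stands for the part that bears it (a point fixed in the world has none). Each returns a list of dicts, best first, with "conf" (0 to 1); they miss things now and then, are a little off and sometimes report something else, mostly with a low value. They report only what shows in the picture. A call takes as long as a camera call. They do not tell look-alikes from the thing itself.
- find_in(camera, target): "at" ([x, y, z] in m, in world coordinates, good to about 4 mm: the middle of the surface that is visible of it).
- trace(camera, target): "pixels" (400x640 bool, what is visible of it).
- place_of(camera, target): "at" ([x, y, z] in m, in world coordinates, good to about 4 mm: a listed point, or the origin of a listed thing).
The state is a dict: "time_s": time; "joint_positions": joint angles; "qvel": joint speeds; "tau": joint torques, N m; "position": TCP position; "tcp_rot": TCP orientation; "force": force on the tool from outside, world axes, zero at the start; "moment": the same for the moment, N m; "opening": opening from 0.0 (shut) to 1.0 (fully open); "grasp_force": force on a finger pad.
Only numpy, scipy, OpenCV 4.12 (cv2) and the standard library are available. Lean on these libraries where they do the work, as an engineer would, in place of code of your own. Each camera call takes 0.05 s, during which the arm holds its last target. There are 200 camera calls.

TASK

Make the test console safe to energise: first swing the clear terminal guard fully shut, then slide the red-handled locking bolt fully home through the guard's yellow eye. Then take the R-clip from its blue stand and push its straight leg through the cross hole in the end of the bolt until the bow springs over the bolt, either way round, and let go. Leave the other things on the bench where they are.

Things in the scene. Friction and masses are not known exactly. Their poses are not given: they have to be found in the camera images.
- rig: Grey test console fixed to the bench, 330 wide (y). Origin: on its underside; body spans x -100 to 142. x points away from the robot, z up. Its panel slopes up at 35 degrees from the front edge (x -100, z 30) to (x 100, z 170); outward normal (-sin 35, 0, cos 35). It carries the guard and the locking bolt.
- lid (a joint): Opening angle (rad) of the clear, yellow-edged guard (220 wide, 137 long), hinged along its upper, far edge (console's y). 0 = shut, parallel to the panel and 50 above it; starts at 0.7 to 1.0. A stiff hinge (0.28 N m) keeps it where it is put; pushing the near edge down shuts it (about 3 N). Its near edge carries a yellow eye plate that the bolt passes through.
- lid_hinge (a point): Middle of the guard's hinge line. x along the guard from near edge to hinge (up the panel when shut), y along the hinge, z out of the guard's upper face. Opening turns it positively about +y.
- lid_tab (a point): Top centre of the yellow push pad (50 x 30) near the guard's free edge: in the lid_hinge frame at x -121, y 10, z 10. Push here to shut the guard.
- bolt (a joint): How far (m) the locking bolt is drawn back from home towards the console's +y: 0 = fully home (end stop); starts at 0.082 to 0.09. It slides along the console's y with 4 N friction, stays where it is put and cannot turn.
- bolt_hole (a point): Centre of the cross hole in the steel bolt (22 diameter, axis 42 above the panel), 17 from its tip. y along the bolt (console's y), z along the hole = panel's outward normal, 35 degrees from vertical leaning to the robot, x up the panel. Through hole 8 (x) by 9 (y), countersunk 3 in y. Bolt home: the nearest lug, rising 11 above the bolt axis, has its face 30 to +y of the hole.
- bolt_grip (a point): Grip point on the bolt's red handle: a post 16 in diameter along z (panel's normal), this point 40 above the bolt axis and 110 to +y of the hole; post up to 58 above the axis, a 22 ball on top up to 73. Axes as bolt_hole. Move it to -y to shoot the bolt. The lugs beside it rise 11 above the bolt axis.
- clip: Steel R-clip, 5 mm wire, orange grip. Origin: point of the straight leg's axis that lies at the bolt's centre when home. z along the leg towards the grip; leg tip at z -36.5; sprung bow on the -x side in the xz plane, out to x -16. A shoulder (bottom at z 13) meets the bolt 2 past home. Starts upright in the blue stand, the grip's underside on its top; lift over 70 to clear it.
- clip_grip (a point): Point to hold on the clip's orange grip, at x -2, y 0, z 51 of the clip (same axes). The grip is 36 (x) x 22 (y) x 34 high (clip z 28 to 62): pinch it across its 22 width, along y.
- clip_bow (a joint): Deflection (rad) of the clip's sprung bow: 0 = at rest. It opens to about 0.15 as it rides over the bolt and springs back to near 0 (under 0.05) when it has snapped over; pushing it over takes roughly 5 to 15 N along the leg.
- stand: Blue slotted clip stand on a black foot (90 x 85), fixed to the bench. Origin: centre of its underside; x along the slot. Slotted block 66 (x) x 30 (y), 74 high; the clip's x is along the slot.
- multimeter: Bystander: yellow handheld multimeter; leave it alone. Origin: underside centre.
- clampmeter: Bystander: grey clamp meter with a red ring jaw; leave it alone. Origin: underside centre.
- screwdriver: Bystander: screwdriver; leave it alone. Origin: underside centre.
- tape: Bystander: blue tape roll; leave it alone. Origin: underside centre.
- fusebox: Bystander: white fuse box; leave it alone. Origin: underside centre.
- sparepin: Bystander: spare steel pin with a square head; leave it alone. Origin: underside centre.
- mug: Bystander: white mug; leave it alone. Origin: underside centre.
Things that resemble listed ones, but are neither listed nor needed, are in the scene too. What is shaped like the clip but pink is not meant.

How it is judged (in metres and radians):
On the way, in this order (a step that is already met when the one before it is completed fails the run):
1. the guard is swung shut (value of joint lid below 0.06 rad), for 0.2 s.
2. with the guard shut, the bolt is slid fully home (value of joint lid below 0.06 rad and value of joint bolt below 0.004 m), for 0.2 s.
3. the clip is lifted out of its stand (distance of clip from where it was at the start of the episode above 0.06 m), for 0.1 s.
4. the clip's leg is through the cross hole and the bow has sprung over the bolt (all of step 2 and distance between clip and bolt_hole below 0.007 m and angle between the z axis of clip and the z axis of bolt_hole, either way round below 0.17 rad and value of joint clip_bow below 0.08 rad), for 0.2 s.
At the end, for the whole second after the job is handed in: The guard is shut (within 0.06 rad), the bolt is fully home (within 4 mm), and the released clip is at rest with its leg through the cross hole (its origin within 7 mm of the hole's centre, leg within 0.17 rad of the hole's axis) and its bow sprung back over the bolt (deflected less than 0.08 rad) (all of step 4 and linear speed of clip below 0.02 m/s); the robot touches nothing.
It fails at once if a bystander is shoved more than 30 mm (distance of any of multimeter, clampmeter, screwdriver, tape, fusebox, sparepin, mug from where it was at the start of the episode above 0.03 m).
It also fails if it takes over 61 s, if anything falls off the work surface, if the arm or the gripper's body presses on something with over 40 N, if the wrist force passes 120 N, or if a joint passes its speed limit or range.

## Working session

There is one attempt and no reset: what is moved stays moved. The work goes in short steps, Python scripts to look and compute and a shell command to move; the robot and the scene stay as the last step left them, time stands still between calls to the robot, and variables do not carry over. Pictures are saved under pics/ and viewed, at most 10 in all, crops included, and the job is handed in when it is done.

```bash
mkdir -p pics; ls; cat > h.py <<'E'
from rig import *
import numpy as np, cv2
def save(n,f,crop=None,s=1):
    c=capture(n); im=c["color"][:,:,::-1].copy()
    if crop: x0,y0,x1,y1=crop; im=im[y0:y1,x0:x1]
    cv2.imwrite(f,cv2.resize(im,None,fx=s,fy=s,interpolation=cv2.INTER_CUBIC)); return c
def proj(c,X):
    return cv2.projectPoints(np.array(X,float).reshape(-1,3),cv2.Rodrigues(np.array(c["R"]))[0],np.array(c["t"],float),np.array(c["camera_matrix"],float),np.array(c["distortion"],float))[0][:,0]
def tri(c1,p1,c2,p2):
    P=[];q=[]
    for c,p in((c1,p1),(c2,p2)):
        P.append(np.c_[c["R"],c["t"]]); q.append(cv2.undistortPoints(np.array(p,float).reshape(1,1,2),np.array(c["camera_matrix"],float),np.array(c["distortion"],float)).reshape(2,1))
    X=cv2.triangulatePoints(P[0],P[1],q[0],q[1]); return (X[:3]/X[3])[:,0]
E
python3 - <<'E'
from h import *
np.set_printoptions(precision=4,suppress=True)
cs=save("scene","pics/s0.png"); ct=save("top","pics/t0.png")
for c in(cs,ct): print(-np.array(c["R"]).T@c["t"])
for t in "rig lid_hinge lid_tab bolt_hole bolt_grip clip clip_grip stand".split():
    for n,c in(("scene",cs),("top",ct)):
        for d in place_of(n,t)[:3]: print(t,n,round(d["conf"],2),np.array(d["at"]),proj(c,d["at"])[0].round())
s=read_state();print(s["time_s"],s["position"],np.array(s["tcp_rot"]),s["opening"])
E
```

```text
pics
[ 1.2449 -0.0357  1.2818]
[0.2434 0.0149 1.5138]
rig scene 0.96 [0.6162 0.0596 0.0012] [341. 258.]
rig top 0.16 [0.5301 0.0463 0.0904] [313. 180.]
lid_hinge scene 0.62 [0.3608 0.0656 0.002 ] [337. 185.]
lid_hinge scene 0.59 [0.6562 0.0687 0.1891] [349. 239.]
lid_hinge scene 0.16 [ 0.5827 -0.4715  0.0052] [157. 254.]
lid_hinge top 0.74 [0.6539 0.0682 0.1896] [307. 136.]
lid_tab scene 0.75 [0.536  0.0543 0.2213] [340. 193.]
lid_tab top 0.64 [0.5404 0.0539 0.2221] [310. 168.]
lid_tab top 0.4 [ 0.4632 -0.3291  0.0015] [419. 206.]
lid_tab top 0.22 [ 0.5816 -0.4723 -0.0022] [458. 174.]
bolt_hole scene 0.57 [ 0.5828 -0.472   0.0026] [157. 254.]
bolt_hole scene 0.16 [ 0.6895 -0.2822 -0.0001] [221. 286.]
bolt_hole top 0.56 [0.5294 0.047  0.0877] [313. 181.]
bolt_grip top 0.62 [0.4878 0.149  0.1203] [281. 191.]
clip scene 0.75 [ 0.2078 -0.2764  0.0126] [233. 149.]
clip scene 0.67 [ 0.2389 -0.4788  0.012 ] [170. 159.]
clip scene 0.61 [ 0.3136 -0.3336  0.0117] [213. 176.]
clip top 0.45 [ 0.463  -0.3282  0.0464] [422. 204.]
clip top 0.43 [ 0.3136 -0.3288  0.0095] [420. 248.]
clip_grip scene 0.71 [ 0.3673 -0.3378  0.0099] [210. 190.]
clip_grip scene 0.59 [ 0.1717 -0.3094  0.0152] [223. 141.]
clip_grip scene 0.47 [ 0.2392 -0.4281  0.0104] [186. 158.]
clip_grip top 0.7 [ 0.3659 -0.3378  0.0107] [423. 233.]
clip_grip top 0.54 [ 0.4574 -0.328   0.0943] [425. 204.]
clip_grip top 0.27 [0.5406 0.0511 0.2229] [311. 168.]
stand scene 0.73 [0.6169 0.0591 0.0036] [341. 257.]
stand scene 0.6 [ 0.456  -0.3261  0.0037] [212. 215.]
stand scene 0.43 [ 0.4123 -0.5101 -0.0077] [154. 207.]
stand top 0.77 [ 0.4624 -0.3295 -0.0017] [419. 206.]
stand top 0.41 [ 0.4544 -0.3275  0.0993] [425. 205.]
stand top 0.3 [0.4875 0.1518 0.1224] [280. 191.]
0.9 [ 0.1672 -0.6022  0.2445] [[ 0.9636  0.2674  0.    ]
 [ 0.2674 -0.9636  0.    ]
 [ 0.     -0.     -1.    ]] 1.0006838947947394
```

View pics/s0.png

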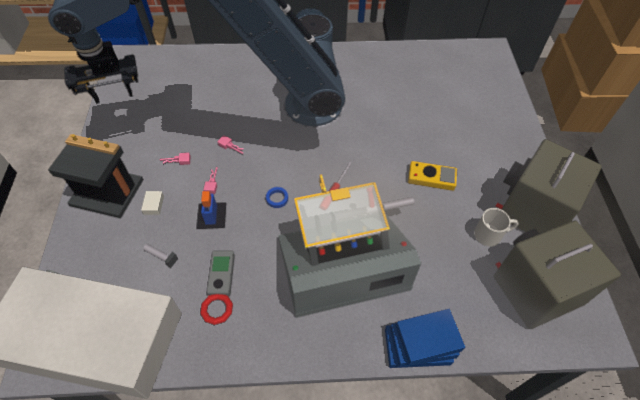

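View pics/t0.png

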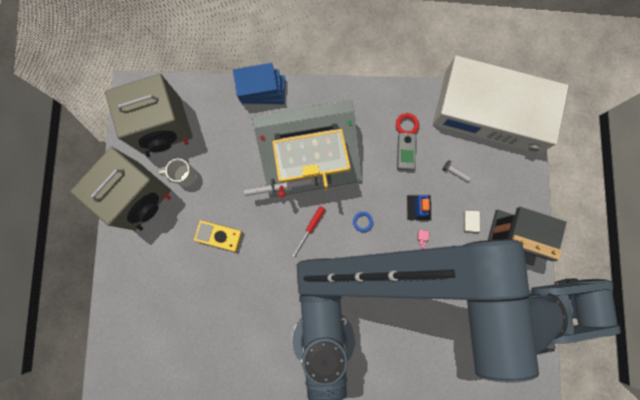

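Scene view: the rig is at (345,240), with the guard open and its yellow eye at (322,183). There are four clip-shaped candidates. The pink ones at (178,159), (230,146) and (211,182) are decoys. The orange-gripped one in the blue stand at scene (207,200), top (425,204), fits the description. I'll confirm it in one composite crop.

```bash
cat > comp.py <<'E'
from h import *
cs=capture("scene");ct=capture("top")
def cr(c,x0,y0,x1,y1,w,h): return cv2.resize(c["color"][y0:y1,x0:x1,::-1].copy(),(w,h),interpolation=cv2.INTER_CUBIC)
a=cr(ct,240,90,370,210,520,480)
b=cr(ct,400,185,440,225,280,280); d=cr(cs,190,165,235,235,205,320)
im=np.zeros((600,800,3),np.uint8); im[:480,:520]=a; im[:280,520:]=b; im[280:600,520:725]=d
cv2.imwrite("pics/c1.png",im)
E
python3 comp.py
```

```text
(no output)
```

View pics/c1.png

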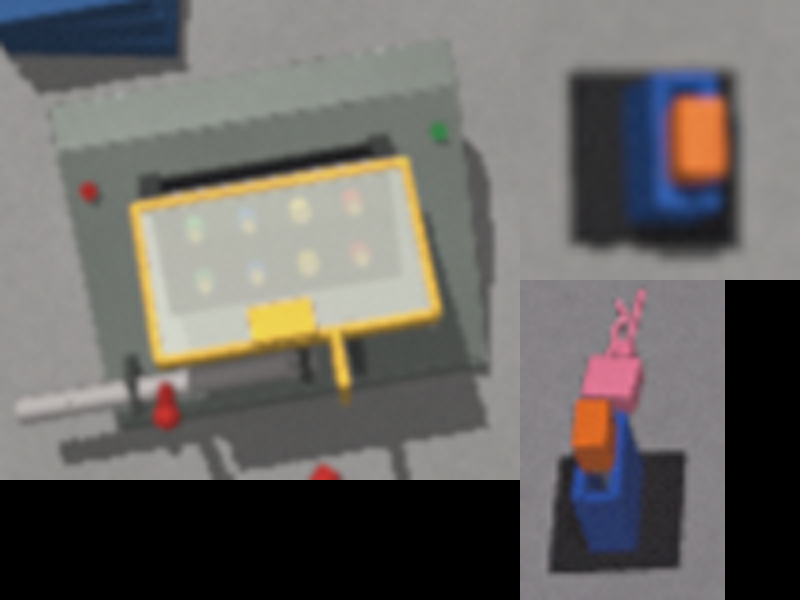

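The crop shows the orange-gripped R-clip in the blue stand, with the slot running along world x, so that is the one meant. The pink one behind it is separate. Next I fit the rig pose from the corner pixels.

```bash
cat > fit.py <<'E'
from h import *
from scipy.optimize import least_squares
np.set_printoptions(precision=4,suppress=True)
cs=capture("scene");ct=capture("top")
P=np.array([(100,165,170),(100,-165,170),(142,165,170),(142,-165,170),(-100,-165,30),(-100,165,30)])/1e3
px=np.array([(58,152),(462,85),(48,108),(450,40),(488,372),(122,430)])/4+[240,90]
def Rz(a): return np.array([[np.cos(a),-np.sin(a),0],[np.sin(a),np.cos(a),0],[0,0,1]])
f=lambda p:(proj(ct,P@Rz(p[2]).T+[p[0],p[1],0])-px).ravel()
r=least_squares(f,[.6,.06,.15],loss="soft_l1");x,y,a=r.x
print("rig",x,y,np.degrees(a),r.fun.reshape(-1,2))
R=Rz(a)
pts=[]
for t in "lid_hinge lid_tab bolt_hole bolt_grip rig".split():
    for n in("scene","top"):
        for d in place_of(n,t)[:2]: print(t,n,round(d["conf"],2),"rigframe",R.T@(np.array(d["at"])-[x,y,0]))
# stand mask yaw / clip grip
for n,c in(("scene",cs),("top",ct)):
    h=cv2.cvtColor(c["color"],cv2.COLOR_RGB2HSV)
    m=((h[...,0]>5)&(h[...,0]<16)&(h[...,1]>170)&(h[...,2]>120)).astype(np.uint8)
    sl=(slice(165,235),slice(190,235)) if n=="scene" else (slice(185,225),slice(400,440))
    k=np.zeros_like(m);k[sl]=m[sl];ys,xs=np.nonzero(k);print(n,len(xs),xs.mean()if len(xs) else 0,ys.mean(),xs.min(),xs.max(),ys.min(),ys.max())
    for t in("clip_grip","stand","clip"):
        for d in trace(n,t)[:4]:
            q=np.argwhere(d["pixels"]);print(t,n,round(d["conf"],2),q.mean(0)[::-1].round(1),len(q))
g=trace("top","stand")
for d in g[:1]:
    q=np.argwhere(d["pixels"])[:,::-1].astype(np.float32);print(cv2.minAreaRect(q))
E
python3 fit.py
```

```text
rig 0.6120097043669758 0.05632717085983191 11.290623301270303 [[ 0.0222  1.2666]
 [-0.4571  0.9875]
 [ 0.5408 -0.0432]
 [ 0.1387  0.0977]
 [ 0.5717 -2.733 ]
 [-1.0697 -0.9474]]
lid_hinge scene 0.89 rigframe [0.0461 0.0012 0.1934]
lid_hinge top 0.95 rigframe [0.0424 0.0017 0.1909]
lid_hinge top 0.56 rigframe [-0.2252 -0.3447  0.0469]
lid_tab scene 0.57 rigframe [-0.0762  0.0112  0.2232]
lid_tab scene 0.22 rigframe [0.0342 0.4471 0.0019]
lid_tab top 0.74 rigframe [-0.0728  0.0111  0.2218]
lid_tab top 0.66 rigframe [-0.3087 -0.5191  0.0025]
bolt_hole top 0.76 rigframe [-0.0805  0.0059  0.0913]
bolt_grip top 0.68 rigframe [-0.1039  0.113   0.1216]
bolt_grip top 0.52 rigframe [-0.2379 -0.1354 -0.001 ]
rig scene 0.67 rigframe [0.0054 0.0009 0.0019]
rig scene 0.22 rigframe [-0.2353 -0.1383  0.0052]
rig top 0.61 rigframe [ 0.0036  0.0032 -0.001 ]
scene 108 205.74074074074073 198.0 202 209 191 205
clip_grip scene 0.66 [226.3 142.8] 163
clip_grip scene 0.59 [181.  158.7] 187
clip_grip scene 0.53 [210.3 183.4] 194
stand scene 0.64 [210.6 215.5] 664
clip scene 0.75 [209.8 185.5] 124
clip scene 0.69 [205.7 198.7] 138
clip scene 0.53 [180.5 158.3] 209
clip scene 0.51 [227.1 142.8] 174
top 73 425.26027397260276 204.67123287671234 422 429 200 209
clip_grip top 0.39 [425.  204.6] 103
stand top 0.93 [418. 208.] 515
stand top 0.56 [310.7 155.2] 3029
clip top 0.68 [425.3 204.9] 110
clip top 0.63 [422.9 237.5] 95
((419.0, 207.0), (24.0, 26.0), 90.0)
```

```bash
cat > plan.py <<'E'
from h import *
from scipy.spatial.transform import Rotation as Ro
np.set_printoptions(precision=2,suppress=True)
RX,RY,YAW=.6135,.0575,np.radians(11.0)
def Rz(a): return Ro.from_euler('z',a).as_matrix()
def rig(p): return Rz(YAW)@np.array(p,float)+[RX,RY,0]
def Rtool(yaw,tilt):  # x ahead, y right, z down, then tilted ahead
    return Rz(yaw)@np.diag([1.,-1,-1])@Ro.from_euler('y',tilt).as_matrix()
def rows(goals,p=None,R=None):
    """goals: (tcp world, R). Shift is taken in the axes before the row's turn."""
    s=read_state(); p=np.array(s["position"]) if p is None else p; R=np.array(s["tcp_rot"]) if R is None else R
    for g,G in goals:
        print("shift",R.T@(np.array(g)-p)*1e3,"turn",Ro.from_matrix(R.T@G).as_rotvec().round(3)); p,R=np.array(g),G
E
python3 - <<'E'
from plan import *
G0=Rtool(YAW,0);G=Rtool(YAW,.3);s=read_state();p=np.array(s["position"])
H=np.array([.044,.001,.192]);r=.1214
def tip(phi,ex=0):
    ph=np.radians(phi); return rig(H+[-(r)*np.cos(ph),.010,r*np.sin(ph)])-.022*G[:,2]+ex*np.array([0,0,1])
g=[(p+[0,0,.08],G0),(tip(16,.08)+[0,0,0],G0),(tip(16,.08),G),(tip(16,.01),G)]+[(tip(a),G) for a in(10,0,-10,-20,-30,-34)]
rows(g)
E
```

```text
shift [  0.  -0. -80.] turn [-0.   -0.    0.08]
shift [ 484.75 -573.4    -1.96] turn [0. 0. 0.]
shift [0. 0. 0.] turn [-0.   0.3  0. ]
shift [-20.69   0.    66.87] turn [0. 0. 0.]
shift [-9.35 -0.   20.54] turn [0. 0. 0.]
shift [-7.99 -0.   19.59] turn [0. 0. 0.]
shift [-4.47  0.   20.68] turn [0. 0. 0.]
shift [-0.81 -0.   21.15] turn [0. 0. 0.]
shift [ 2.88 -0.   20.97] turn [0. 0. 0.]
shift [2.17 0.   8.19] turn [0. 0. 0.]
```

```bash
python3 -m jog '0 0 -40 0 0 0.04 0; 0 0 -40 0 0 0.04 0; 30 -36 0 0 0 0 0; 30 -36 0 0 0 0 0; 30 -36 0 0 0 0 0; 30 -36 0 0 0 0 0; 30 -36 0 0 0 0 0; 30 -36 0 0 0 0 0; 30 -36 0 0 0 0 0; 30 -36 0 0 0 0 0; 30 -36 0 0 0 0 0; 30 -36 0 0 0 0 0'
python3 -m jog '30 -36 0 0 0 0 0; 30 -36 0 0 0 0 0; 30 -36 0 0 0 0 0; 30 -36 0 0 0 0 0; 30 -36 0 0 0.15 0 0; 35 -34 0 0 0.15 0 0; 0 0 0 0 0 0 0'
python3 - <<'E'
from plan import *
G=Rtool(YAW,.3);s=read_state();print(np.array(s["position"]).round(4), s["force"],s["time_s"])
H=np.array([.044,.001,.192]);r=.1214
def tip(phi,ex=0):
    ph=np.radians(phi); return rig(H+[-(r)*np.cos(ph),.010,r*np.sin(ph)])-.022*G[:,2]+ex*np.array([0,0,1])
rows([(tip(16,.01),G),(tip(10),G)])
E
```

```text
time_s: 3.45
position: [0.3941, -0.1905, 0.3248]
tcp_rot: [[0.982, 0.189, 0.001], [0.189, -0.982, -0.001], [0.001, 0.001, -1.0]]
force: [0.6, 0.4, 0.1]
opening: 0.004
grasp_force: 0.0
time_s: 4.32
position: [0.5332, 0.0554, 0.3298]
tcp_rot: [[0.937, 0.193, 0.29], [0.184, -0.981, 0.057], [0.296, -0.0, -0.955]]
force: [0.1, 0.6, 0.3]
opening: 0.007
grasp_force: 0.0
[0.53 0.06 0.33] [0.05 0.56 0.29] 4.325
shift [-21.66   2.26  70.09] turn [-0. -0.  0.]
shift [-9.35 -0.   20.54] turn [0. 0. 0.]
```

```bash
python3 -m jog '-11 1 35 0 0 0 0; -11 1 35 0 0 0 0; -4 0 10 0 0 0 0; -5 0 10 0 0 0 0; -4 0 10 0 0 0 0; -4 0 10 0 0 0 0; -2 0 10 0 0 0 0; -2 0 10 0 0 0 0; 0 0 11 0 0 0 0; 0 0 10 0 0 0 0'
python3 -m jog '1 0 10 0 0 0 0; 2 0 10 0 0 0 0; 1 0 4 0 0 0 0; 0 0 0 0 0 0 0'
```

```text
time_s: 5.58
position: [0.5378, 0.0522, 0.1718]
tcp_rot: [[0.938, 0.19, 0.289], [0.181, -0.982, 0.056], [0.294, -0.0, -0.956]]
force: [-1.4, -1.5, 1.4]
opening: 0.006
grasp_force: 0.8
time_s: 6.08
position: [0.5469, 0.0541, 0.1528]
tcp_rot: [[0.938, 0.191, 0.289], [0.183, -0.982, 0.056], [0.294, 0.0, -0.956]]
force: [-14.1, -3.8, 24.3]
opening: 0.005
grasp_force: 14.1
```

```bash
python3 -m jog '0 0 -40 0 0 0 0; 0 0 -50 0 0 0 60; -60 0 -20 0 0.155 0 87; 0 0 0 0 0.155 0 87; 0 0 0 0 0 0 87'
python3 - <<'E'
from plan import *
cs=capture("scene");ct=capture("top")
for t in "rig lid_hinge lid_tab bolt_hole bolt_grip clip_grip".split():
    for n in("scene","top"):
        for d in place_of(n,t)[:2]:
            w=np.array(d["at"]); print(t,n,round(d["conf"],2),w*1e3,"rig",Rz(YAW).T@(w-[RX,RY,0])*1e3)
a=cv2.resize(ct["color"][90:220,240:370,::-1],(520,520)); b=cv2.resize(cs["color"][150:320,260:430,::-1],(270,270))
c=cv2.resize(cs["color"][165:235,190:235,::-1],(160,249))
im=np.zeros((520,800,3),np.uint8);im[:,:520]=a;im[:270,520:790]=b;im[270:519,520:680]=c
cv2.imwrite("pics/c2.png",im)
E
```

```text
time_s: 6.7
position: [0.4835, 0.0496, 0.2374]
tcp_rot: [[0.862, 0.212, 0.46], [0.171, -0.977, 0.13], [0.477, -0.033, -0.879]]
force: [-0.2, -0.9, -0.2]
opening: 0.37
grasp_force: 0.0
rig scene 0.93 [619.2  58.7   3.5] rig [5.82 0.09 3.5 ]
rig top 0.73 [615.9  60.2   2. ] rig [2.87 2.19 2.  ]
lid_hinge scene 0.9 [654.1  67.3 191.7] rig [ 41.72   1.87 191.7 ]
lid_hinge top 0.6 [655.   65.8 188.5] rig [ 42.32   0.23 188.5 ]
lid_tab scene 0.95 [549.9  55.3 130.2] rig [-62.85   9.98 130.2 ]
lid_tab top 0.92 [552.8  54.4 125.3] rig [-60.18   8.54 125.3 ]
lid_tab top 0.71 [531.2  46.5  91. ] rig [-82.89   4.91  91.  ]
bolt_hole scene 0.57 [528.8  44.9  90.7] rig [-85.55   3.79  90.7 ]
bolt_hole top 0.72 [558.3 503.4   2.9] rig [ 30.9  448.24   2.9 ]
bolt_grip scene 0.64 [483.5 146.7 127.6] rig [-110.59  112.37  127.6 ]
bolt_grip top 0.53 [486.9 146.8 121.6] rig [-107.23  111.82  121.6 ]
bolt_grip top 0.52 [555.  506.9   3.8] rig [ 28.32 452.31   3.8 ]
clip_grip scene 0.72 [ 237.  -430.5    9.4] rig [-462.7  -407.19    9.4 ]
clip_grip scene 0.61 [ 455.  -327.3   96.8] rig [-229.01 -347.49   96.8 ]
clip_grip top 0.67 [ 175.  -313.6   14.4] rig [-501.25 -280.61   14.4 ]
clip_grip top 0.56 [ 458.7 -327.1   96.2] rig [-225.34 -348.     96.2 ]
```

View pics/c2.png

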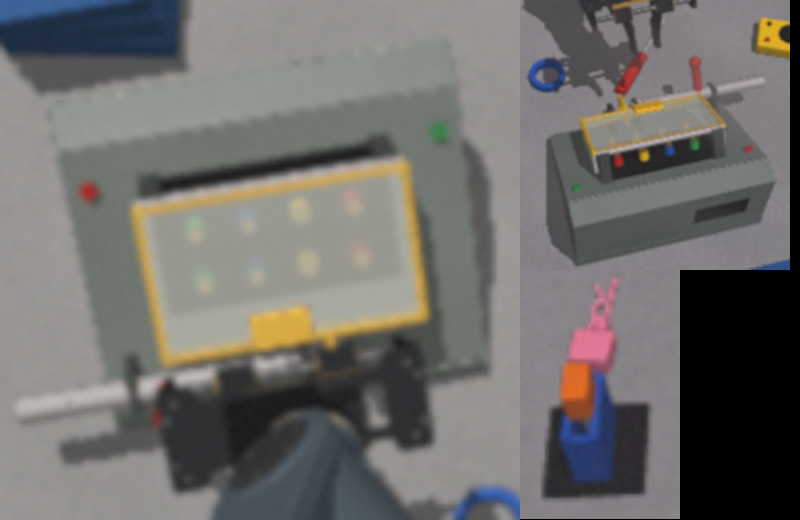

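Composite: the guard lies shut on the panel, with its near edge and eye at crop (330,340). The red handle is at (160,400), on the gripper's left. Next I grip the handle.

```bash
python3 - <<'E'
from plan import *
G=Rtool(YAW,.42);g=np.array([.4855,.147,.1235]);t=g-.003*G[:,2]
rows([(t-.08*G[:,2],G),(t,G)])
y=Rz(YAW)[:,1];rows([(t,G),(t-.086*y,G)],t,G)
E
```

```text
shift [-30.46 -94.24  30.72] turn [-0.04 -0.08  0.01]
shift [-0.  0. 80.] turn [0. 0. 0.]
shift [0. 0. 0.] turn [0. 0. 0.]
shift [ 0. 86.  0.] turn [0. 0. 0.]
```

```bash
python3 -m jog '-10 -31 0 -0.02 -0.04 0.005 87; -10 -31 5 -0.02 -0.04 0.005 87; -10 -32 20 0 0 0 87; 0 0 0 0 0 0 87; 0 0 0 0 0 0 87'
python3 - <<'E'
from plan import *
G=Rtool(YAW,.42);g=np.array([.4855,.147,.1235]);t=g-.003*G[:,2]
rows([(t-.06*G[:,2],G),(t,G)])
E
```

```text
time_s: 8.02
position: [0.45, 0.1385, 0.2036]
tcp_rot: [[0.897, 0.189, 0.4], [0.172, -0.982, 0.077], [0.407, -0.001, -0.913]]
force: [0.2, -0.6, 0.0]
opening: 0.998
grasp_force: 0.0
shift [ 0.66 -1.6  25.05] turn [ 0.  0. -0.]
shift [ 0. -0. 60.] turn [0. 0. 0.]
```

```bash
python3 -m jog '1 -2 25 0 0 0 87; 0 0 20 0 0 0 87; 0 0 20 0 0 0 87; 0 0 20 0 0 0 87; 0 0 0 0 0 0 10; 0 0 0 0 0 0 10; 0 0 0 0 0 0 10; 0 0 0 0 0 0 10; 0 0 0 0 0 0 10'
```

```text
time_s: 9.15
position: [0.4839, 0.1474, 0.1265]
tcp_rot: [[0.897, 0.189, 0.399], [0.172, -0.982, 0.078], [0.407, -0.001, -0.913]]
force: [-0.6, 0.1, -0.3]
opening: 0.519
grasp_force: 0.0
```

```bash
python3 -m jog '0 0 0 0 0 0 10; 0 0 0 0 0 0 10; 0 0 0 0 0 0 10; 0 0 0 0 0 0 10; 0 0 0 0 0 0 10'
```

```text
time_s: 9.78
position: [0.4838, 0.1475, 0.1261]
tcp_rot: [[0.897, 0.189, 0.399], [0.172, -0.982, 0.078], [0.406, -0.001, -0.914]]
force: [-0.5, 1.6, 0.8]
opening: 0.228
grasp_force: 29.9
```

```bash
python3 -m jog '0 12 0 0 0 0 10; 0 12 0 0 0 0 10; 0 12 0 0 0 0 10; 0 12 0 0 0 0 10; 0 12 0 0 0 0 10; 0 12 0 0 0 0 10; 0 6 0 0 0 0 10; 0 0 0 0 0 0 10'
```

```text
time_s: 10.78
position: [0.4992, 0.0703, 0.1261]
tcp_rot: [[0.897, 0.188, 0.4], [0.172, -0.982, 0.077], [0.407, -0.0, -0.913]]
force: [2.9, 0.5, -1.3]
opening: 0.228
grasp_force: 29.9
```

```bash
python3 -m jog '0 2 0 0 0 0 10; 0 2 0 0 0 0 10; 0 2 0 0 0 0 10; 0 0 0 0 0 0 10'; python3 -m jog '0 2 0 0 0 0 10; 0 2 0 0 0 0 10;0 0 0 0 0 0 10'
```

```text
time_s: 11.28
position: [0.5002, 0.0654, 0.1261]
tcp_rot: [[0.897, 0.189, 0.399], [0.172, -0.982, 0.078], [0.407, -0.002, -0.914]]
force: [3.8, 4.4, -1.1]
opening: 0.231
grasp_force: 29.9
time_s: 11.65
position: [0.501, 0.0616, 0.1261]
tcp_rot: [[0.897, 0.19, 0.399], [0.173, -0.982, 0.079], [0.407, -0.002, -0.913]]
force: [4.0, 3.8, -0.8]
opening: 0.226
grasp_force: 30.0
```

```bash
python3 -m jog '0 2 0 0 0 0 10; 0 2 0 0 0 0 10;0 0 0 0 0 0 10'
```

```text
time_s: 12.02
position: [0.501, 0.0608, 0.1261]
tcp_rot: [[0.897, 0.194, 0.397], [0.173, -0.981, 0.087], [0.406, -0.009, -0.914]]
force: [5.5, 15.3, -0.8]
opening: 0.229
grasp_force: 30.0
```

```bash
python3 -m jog '0 -1 0 0 0 0 87; 0 0 0 0 0 0 87; 0 0 0 0 0 0 87; 0 0 0 0 0 0 87; 0 0 0 0 0 0 87; 0 0 -20 0 0 0 87; 0 0 -30 0 0 0 87; 0 0 -40 0 -0.1 0 87; 0 40 -20 0 -0.1 0 87; 0 50 0 0 -0.1 0 87; 0 50 0 0 -0.1 0 87; 0 50 0 0 0 0 87'
python3 -m jog '0 50 0 0 0 0 87; 0 50 0 0 0 0 87; 0 50 0 0 0 0 87; 0 50 0 0 0 0 87; 0 0 0 0 0 0 87'
python3 - <<'E'
from plan import *
ct=capture("top");cs=capture("scene")
print(np.array(read_state()["position"])*1e3)
for t in "lid_tab bolt_hole bolt_grip bolt".split():
    for n in("scene","top"):
        for k in range(2):
            for d in place_of(n,t)[:1]:
                w=np.array(d["at"]); print(t,n,round(d["conf"],2),w*1e3,"u,s",(Rz(np.radians(11.2)).T@w)*1e3)
for n in("scene","top"):
  for t in ("clip_grip","stand"):
    for d in place_of(n,t):
        w=np.array(d["at"])
        if abs(w[1]+.328)<.02 and abs(w[0]-.457)<.03: print(t,n,round(d["conf"],2),w*1e3)
a=cv2.resize(ct["color"][130:210,260:370,::-1],(550,400),interpolation=cv2.INTER_CUBIC); b=cv2.resize(cs["color"][165:245,290:400,::-1],(250,182))
c=cv2.resize(ct["color"][180:230,395:445,::-1],(250,250),interpolation=cv2.INTER_CUBIC)
im=np.zeros((450,800,3),np.uint8);im[:400,:550]=a;im[:182,550:]=b;im[190:440,550:]=c
cv2.imwrite("pics/c3.png",im)
E
```

```text
time_s: 13.52
position: [0.5049, -0.1326, 0.2127]
tcp_rot: [[0.978, 0.2, 0.055], [0.199, -0.98, 0.026], [0.06, -0.014, -0.998]]
force: [1.2, 0.1, 0.2]
opening: 1.0
grasp_force: 0.0
time_s: 14.15
position: [0.5433, -0.3309, 0.2087]
tcp_rot: [[0.979, 0.195, 0.055], [0.194, -0.981, 0.025], [0.059, -0.014, -0.998]]
force: [-0.1, 0.9, 0.2]
opening: 0.997
grasp_force: 0.0
[ 542.19 -326.46  208.36]
lid_tab scene 0.94 [550.9  52.8 124.3] u,s [550.66 -55.21 124.3 ]
lid_tab scene 0.94 [550.9  52.8 124.3] u,s [550.66 -55.21 124.3 ]
lid_tab top 0.88 [551.8  57.  128.5] u,s [552.36 -51.26 128.5 ]
lid_tab top 0.88 [551.8  57.  128.5] u,s [552.36 -51.26 128.5 ]
bolt_hole scene 0.7 [545.4 -41.3  91. ] u,s [ 526.99 -146.45   91.  ]
bolt_hole scene 0.7 [545.4 -41.3  91. ] u,s [ 526.99 -146.45   91.  ]
bolt_hole top 0.59 [548.9 -39.4  91.5] u,s [ 530.79 -145.26   91.5 ]
bolt_hole top 0.59 [548.9 -39.4  91.5] u,s [ 530.79 -145.26   91.5 ]
bolt_grip scene 0.96 [499.9  64.7 124.9] u,s [502.95 -33.63 124.9 ]
bolt_grip scene 0.96 [499.9  64.7 124.9] u,s [502.95 -33.63 124.9 ]
bolt_grip top 0.63 [504.7  62.5 122.6] u,s [507.23 -36.72 122.6 ]
bolt_grip top 0.63 [504.7  62.5 122.6] u,s [507.23 -36.72 122.6 ]Traceback (most recent call last):
  File "<stdin>", line 7, in <module>
ValueError: it knows: bolt_grip, bolt_hole, clampmeter, clip, clip_grip, fusebox, lid_hinge, lid_tab, mug, multimeter, rig, screwdriver, sparepin, stand, tape
```

```bash
python3 - <<'E'
from plan import *
import pickle
R=Rz(np.radians(11.2)).T
for k in range(4):
    ct=capture("top");cs=capture("scene")
    for t in "bolt_hole bolt_grip".split():
        for n in("scene","top"):
            for d in place_of(n,t)[:1]: print(t,n,round(d["conf"],2),"u,s",R@np.array(d["at"])*1e3)
for n in("scene","top"):
  for t in ("clip_grip","stand"):
    for d in place_of(n,t):
        w=np.array(d["at"])
        if abs(w[1]+.328)<.02 and abs(w[0]-.457)<.03: print(t,n,round(d["conf"],2),w*1e3)
pickle.dump((cs,ct),open("im3.pkl","wb"))
a=cv2.resize(ct["color"][130:210,260:370,::-1],(550,400),interpolation=cv2.INTER_CUBIC); b=cv2.resize(cs["color"][165:245,290:400,::-1],(250,182))
c=cv2.resize(ct["color"][180:230,395:445,::-1],(250,250),interpolation=cv2.INTER_CUBIC)
im=np.zeros((450,800,3),np.uint8);im[:400,:550]=a;im[:182,550:]=b;im[190:440,550:]=c
cv2.imwrite("pics/c3.png",im)
E
```

```text
bolt_hole scene 0.79 u,s [ 528.05 -146.76   88.8 ]
bolt_hole top 0.89 u,s [ 529.6  -145.64   91.7 ]
bolt_grip scene 0.78 u,s [502.44 -34.65 124.5 ]
bolt_hole scene 0.67 u,s [ 524.39 -148.79   89.5 ]
bolt_hole top 0.55 u,s [ 528.16 -144.13   91.7 ]
bolt_grip scene 0.85 u,s [503.44 -36.28 124.7 ]
bolt_grip top 0.6 u,s [507.17 -38.54 119.7 ]
bolt_hole scene 0.73 u,s [501.89 -33.83 122.6 ]
bolt_hole top 0.72 u,s [ 529.8  -147.72   91.8 ]
bolt_grip scene 0.94 u,s [504.05 -36.3  125.7 ]
bolt_grip top 0.9 u,s [508.49 -38.09 125.1 ]
bolt_hole scene 0.63 u,s [ 527.29 -147.53   89.5 ]
bolt_hole top 0.7 u,s [ 531.97 -143.97   90.9 ]
bolt_grip scene 0.77 u,s [502.58 -37.02 126.  ]
bolt_grip top 0.84 u,s [510.01 -35.54 123.7 ]
clip_grip scene 0.49 [ 459.3 -327.5   97.7]
stand scene 0.69 [ 457.9 -326.2    2. ]
```

View pics/c3.png

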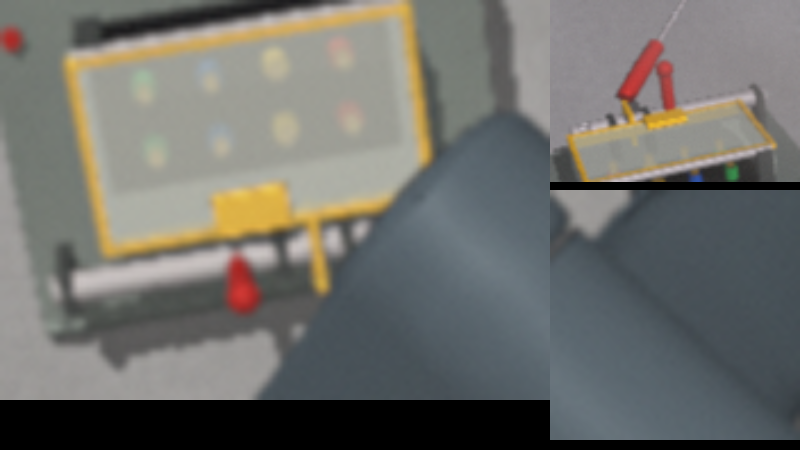

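Top crop: the guard is shut, and the handle at (240,290) sits next to the yellow eye at (320,280) with the bolt passing through it, so the bolt is home. Now I fit the stand yaw and plan the pick.

```bash
python3 - <<'E'
from plan import *
import pickle
from scipy.optimize import least_squares
cs,ct=pickle.load(open("im3.pkl","rb"))
F=np.array([(45,42.5,0),(45,-42.5,0),(-45,-42.5,0),(-45,42.5,0)])/1e3; F[:,2]=.006
tp=np.array([(572,72),(738,70),(738,245),(572,245)],float); tp=(tp-[520,0])/7+[400,185]
sp=np.array([(548,572),(680,570),(687,452),(562,455)],float); sp=(sp-[520,280])/[4.556,4.571]+[190,165]
# order in F: far-left(+x,+y)... scene: +x is down, +y is right
sp=sp[[1,0,3,2]]
for use in("t","s","ts"):
    def f(p):
        W=F@Rz(p[2]).T+[p[0],p[1],0]; o=[]
        if "t" in use:o.append((proj(ct,W)-tp).ravel())
        if "s" in use:o.append((proj(cs,W)-sp).ravel())
        return np.concatenate(o)
    r=least_squares(f,[.458,-.328,0]);print(use,r.x[:2]*1e3,np.degrees(r.x[2]),r.cost)
for yd in (0,2,4,6):
    G=Rtool(np.radians(yd),0);rows([(np.array([.458,-.3275,.18]),G),(np.array([.458,-.3275,.099]),G)])
E
```

```text
t [ 457.44 -328.35] 0.3338756791048305 0.3782600608793513
s [ 460.34 -325.24] -0.20759680867006897 0.25463053667851354
ts [ 458.76 -326.68] 0.04804336414893508 2.1460924250211506
shift [-85.02 -15.58  24.47] turn [-0.02 -0.06  0.2 ]
shift [ 0.  0. 81.] turn [0. 0. 0.]
shift [-85.02 -15.58  24.47] turn [-0.02 -0.06  0.17]
shift [ 0.  0. 81.] turn [0. 0. 0.]
shift [-85.02 -15.58  24.47] turn [-0.02 -0.06  0.13]
shift [ 0.  0. 81.] turn [0. 0. 0.]
shift [-85.02 -15.58  24.47] turn [-0.02 -0.06  0.1 ]
shift [ 0.  0. 81.] turn [0. 0. 0.]
```

```bash
python3 -m jog '-43 -8 0 -0.01 -0.03 0.1 87; -42 -8 20 -0.01 -0.03 0.1 87; 0 0 0 0 0 0 60; 0 0 0 0 0 0 60'; python3 -c "
from plan import *
rows([(np.array([.458,-.3273,.100]),Rtool(0,0))])"
```

```text
time_s: 16.75
position: [0.4582, -0.324, 0.1862]
tcp_rot: [[1.0, 0.0, -0.002], [0.0, -1.0, 0.0], [-0.002, -0.0, -1.0]]
force: [1.1, -0.5, -0.0]
opening: 0.848
grasp_force: 0.0
shift [-0.01  3.28 86.22] turn [-0.  0.  0.]
```

```bash
python3 -m jog '0 3 30 0 0 0 50; 0 0 30 0 0 0 50; 0 0 16 0 0 0 45; 0 0 10 0 0 0 40; 0 0 0 0 0 0 10; 0 0 0 0 0 0 10; 0 0 0 0 0 0 10; 0 0 0 0 0 0 10; 0 0 0 0 0 0 10'
```

```text
time_s: 17.88
position: [0.4575, -0.3267, 0.1006]
tcp_rot: [[1.0, -0.0, -0.002], [-0.0, -1.0, -0.0], [-0.002, 0.0, -1.0]]
force: [-0.1, -0.4, 4.9]
opening: 0.251
grasp_force: 30.0
```

```bash
python3 -m jog '0 0 -20 0 0 0 10; 0 0 -40 0 0 0 10; 0 0 -40 0 0 0 10; 0 0 -30 0 0 0 10; 0 -20 0 0 0 0 10; 0 -50 0 0 0 -0.1 10; 0 -50 0 0 0 -0.1 10; 0 -30 0 0 0 0 10; 0 0 0 0 0 0 10'
python3 - <<'E'
from plan import *
ct=capture("top");cs=capture("scene");s=read_state()
print(s["time_s"],np.array(s["position"])*1e3,s["opening"],s["grasp_force"])
p=np.array(s["position"]);R=np.array(s["tcp_rot"])
for n,c in(("scene",cs),("top",ct)):
  for t in ("clip_grip","clip"):
    for d in place_of(n,t)[:4]:
        w=np.array(d["at"])
        if np.linalg.norm(w-p)<.1: print(t,n,round(d["conf"],2),"tool",R.T@(w-p)*1e3)
q=proj(cs,p)[0].astype(int);print(q)
cv2.imwrite("pics/c4.png",cv2.resize(cs["color"][q[1]-30:q[1]+60,q[0]-60:q[0]+60,::-1],(800,600),interpolation=cv2.INTER_CUBIC))
E
```

```text
time_s: 19.0
position: [0.444, -0.1731, 0.2283]
tcp_rot: [[0.979, 0.202, -0.009], [0.202, -0.979, 0.005], [-0.007, -0.007, -1.0]]
force: [0.5, -0.6, -0.3]
opening: 0.247
grasp_force: 30.0
19.1 [ 446.12 -176.55  229.14] 0.24848018507442873 29.999822694808245
clip_grip scene 0.43 tool [-1.43 -3.6  -0.54]
clip scene 0.49 tool [ 2.02 -2.59 55.84]
[253 166]
```

View pics/c4.png

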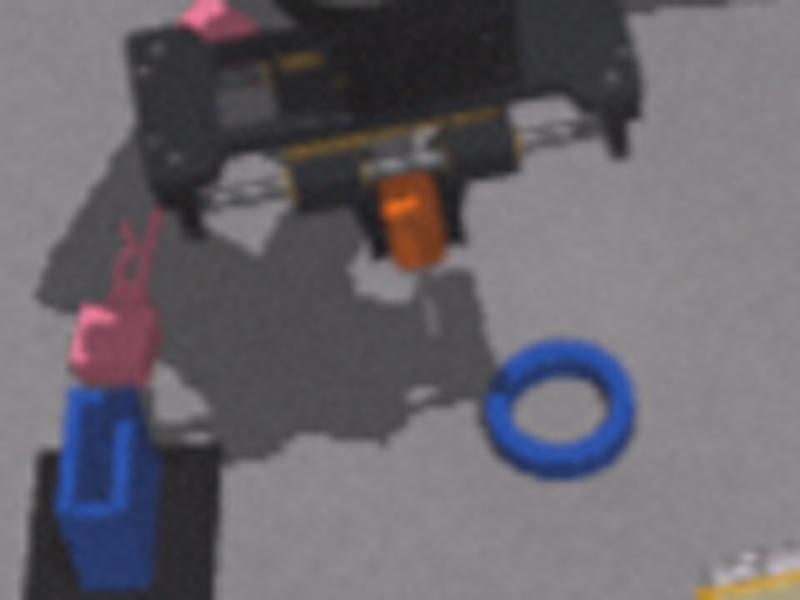

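The clip is held upright with its leg visible at (430,310). No bow shows on the camera side, so the bow faces the robot (clip +x = tool +x), which agrees with the networks. Now to the pre-insertion pose.

```bash
cat > ins.py <<'E'
from plan import *
A=np.radians(11.2)
def pose(d,de=0,ds=0,c=(2,0,54),hole=(528.5,-147,91)):
    G=Rtool(A,.611); h=Rz(A)@np.array(hole)/1e3
    n=-G[:,2]; t=h+n*d/1e3-G@np.array(c)/1e3+G[:,0]*de/1e3+Rz(A)[:,1]*ds/1e3
    return t,G
E
python3 -c "
from ins import *
rows([pose(75)])"
```

```text
shift [  49.72 -114.27   34.24] turn [-0.    0.61  0.  ]
```

```bash
python3 -m jog '0 -30 0 0 0.1 0 10; 0 -30 0 0 0.1 0 10; 0 -30 0 0 0.1 0 10; 0 -24 0 0 0.1 0 10; 0 0 0 0 0.1 0 10; 0 0 0 0 0.1 0 10; 0 0 0 0 0 0 10; 0 0 0 0 0 0 10'; python3 -c "
from ins import *
rows([pose(75)])"
```

```text
time_s: 20.3
position: [0.4244, -0.0647, 0.2299]
tcp_rot: [[0.828, 0.202, 0.523], [0.167, -0.979, 0.114], [0.535, -0.008, -0.845]]
force: [-0.4, 0.2, -1.2]
opening: 0.254
grasp_force: 30.0
shift [23.11  1.73 55.35] turn [-0.01  0.05  0.  ]
```

```bash
python3 -m jog '8 1 10 -0.01 0.05 0 10; 10 0 25 0 0 0 10; 3 0 20 0 0 0 10; 0 0 0 0 0 0 10; 0 0 0 0 0 0 10'; cat > meas.py <<'E'
from ins import *
import pickle
s=read_state();p=np.array(s["position"]);R=np.array(s["tcp_rot"])
print(s["time_s"],p*1e3)
Ra=Rz(A).T; acc={}
for k in range(3):
    cs=capture("scene");ct=capture("top")
    for n in("scene","top"):
        for t in("clip","clip_grip","bolt_hole"):
            for d in place_of(n,t)[:3]:
                w=np.array(d["at"])
                if t!="bolt_hole":
                    v=R.T@(w-p)*1e3
                    if np.linalg.norm(v)<75: acc.setdefault((t,n),[]).append(v)
                else:
                    v=Ra@w*1e3
                    if abs(v-[528.5,-147,91]).max()<12: acc.setdefault((t,n),[]).append(v)
for k,v in acc.items(): print(k,len(v),np.mean(v,0),np.std(v,0))
pickle.dump((cs,ct),open("im4.pkl","wb"))
g,G=pose(75);rows([(g,G)])
def cr(c,q,w,h,W,H):
    q=q.astype(int); return cv2.resize(c["color"][q[1]-h:q[1]+h,q[0]-w:q[0]+w,::-1],(W,H),interpolation=cv2.INTER_CUBIC)
h=Rz(A)@np.array([.5285,-.147,.11])
im=np.hstack([cr(cs,proj(cs,h)[0],30,40,400,533),cr(ct,proj(ct,h)[0],30,40,400,533)])
import sys; cv2.imwrite(sys.argv[1],im)
E
python3 meas.py pics/c5.png
```

```text
time_s: 20.92
position: [0.4718, -0.0548, 0.1966]
tcp_rot: [[0.8, 0.198, 0.566], [0.162, -0.98, 0.114], [0.577, 0.0, -0.817]]
force: [-0.3, -0.4, 0.3]
opening: 0.251
grasp_force: 30.0
20.925 [471.82 -54.85 196.64]
('clip_grip', 'scene') 2 [ 2.15 -2.56  1.26] [0.58 1.78 0.96]
('bolt_hole', 'scene') 3 [ 528.14 -147.32   88.93] [0.76 0.96 1.4 ]
('clip', 'top') 3 [ 5.32 -2.11 55.28] [1.24 2.94 0.93]
('bolt_hole', 'top') 3 [ 529.75 -146.93   91.57] [1.11 0.17 0.37]
shift [0.14 1.42 1.1 ] turn [-0. -0.  0.]
```

View pics/c5.png

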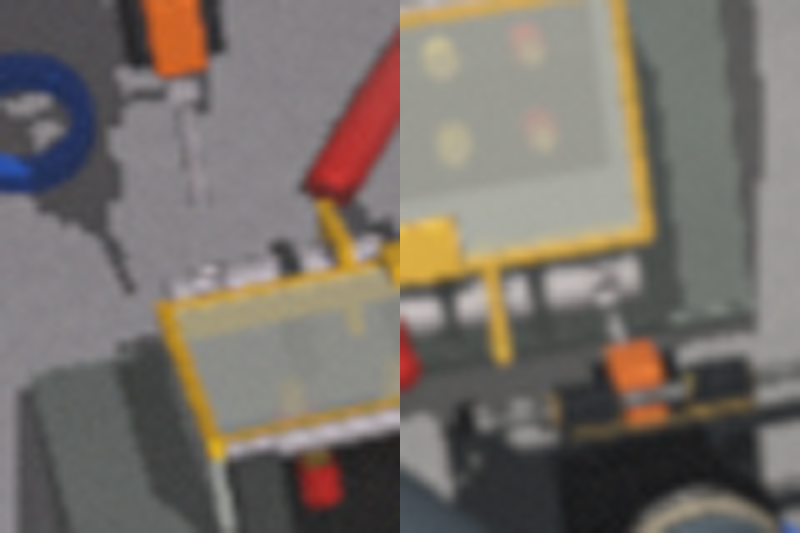

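Left (scene): the leg points down at (198,205) towards the bolt tip. Right (top): the dark hole in the bolt end is at (608,288) and the leg shows at (618,325). I project the model into the top view to compare.

```bash
python3 - <<'E'
from ins import *
import pickle
cs,ct=pickle.load(open("im4.pkl","rb"))
s=read_state();p=np.array(s["position"]);R=np.array(s["tcp_rot"])
h0=Rz(A)@np.array([.5285,-.147,.11])
for nm,c,off in(("scene",cs,0),("top",ct,400)):
    o=proj(c,h0)[0].astype(int)-[30,40]
    P=lambda X:(proj(c,X)-o+.5)*6.667+[off,0]
    n=Rz(A)@np.array([-.5736,0,.8192])
    for u in(526.5,528.5,530.5):
        print(nm,"hole top u",u,P(Rz(A)@np.array([u,-147,91])/1e3+n*.011))
    for cx in(1,3,5):
        print(nm,"cx",cx,"tip",P(p+R@np.array([cx,0,54+36.5])/1e3),"z13",P(p+R@np.array([cx,0,54-13])/1e3),"z28 grip front",P(p+R@np.array([cx-2+18,0,54-28])/1e3),"grip top front",P(p+R@np.array([cx-2+18,0,54-62])/1e3))
# enlarged top crop
o=proj(ct,h0)[0].astype(int)
np.set_printoptions(linewidth=200)
print(o); print(cv2.cvtColor(ct["color"],cv2.COLOR_RGB2GRAY)[o[1]-4:o[1]+14,o[0]-6:o[0]+12])
E
```

```text
scene hole top u 526.5 [[205.58 267.21]]
scene hole top u 528.5 [[206.61 271.16]]
scene hole top u 530.5 [[207.64 275.12]]
scene cx 1 tip [[200.31 208.48]] z13 [[182.95 100.29]] z28 grip front [[183.89  79.81]] grip top front [[171.53   2.52]]
scene cx 3 tip [[201.11 210.24]] z13 [[183.74 101.92]] z28 grip front [[184.69  81.44]] grip top front [[172.31   4.06]]
scene cx 5 tip [[201.9  212.01]] z13 [[184.52 103.56]] z28 grip front [[185.49  83.08]] grip top front [[173.1   5.6]]
top hole top u 526.5 [[610.33 295.16]]
top hole top u 528.5 [[609.61 291.3 ]]
top hole top u 530.5 [[608.9  287.45]]
top cx 1 tip [[614.72 315.7 ]] z13 [[629.58 356.9 ]] z28 grip front [[630.16 339.45]] grip top front [[641.11 369.38]]
top cx 3 tip [[614.22 312.03]] z13 [[629.07 353.14]] z28 grip front [[629.64 335.62]] grip top front [[640.59 365.48]]
top cx 5 tip [[613.71 308.36]] z13 [[628.56 349.37]] z28 grip front [[629.12 331.78]] grip top front [[640.07 361.58]]
[339 174]
[[179 176 173 173 173 171 164 152 142 140 136 128 119 106  85  77  80  94]
 [167 161 152 145 140 133 123 111 104 106 106  94  86  82
[... 518 characters left out ...]
 86  80  78  79  78  82]
 [137 130 125 118 111 124 142 133 109  90  83  82  80  80  77  77  78  81]
 [101  99  96  92  87  91 101 103  96  83  78  80  78  79  79  79  84  93]
 [ 82  81  79  80  78  80  89 109 114  90  79  81  80  80  79  80  96 114]
 [ 80  79  76  78  79  78  88 117 132 103  80  81  79  75  74  78  87  98]
 [ 80  79  78  77  76  77  88 120 142 118  85  74  73  71  72  74  78  82]
 [ 81  78  77  75  72  73  81 104 131 126  93  84  85  86  83  83  84  83]
 [ 74  73  73  74  76  77  83 101 122 129 113 110 112 107  93  86  84  90]
 [ 76  76  78  81  82  86  99 116 127 130 125 125 126 118  98  74  72 101]
 [ 84  85  84  84  83  84  94 112 127 129 129 129 129 123 102  67  60 103]]
```

```bash
python3 - <<'E'
from ins import *
import pickle
from scipy.optimize import least_squares
cs,ct=pickle.load(open("im4.pkl","rb"))
s=read_state();p=np.array(s["position"]);R=np.array(s["tcp_rot"])
np.set_printoptions(linewidth=220)
c=ct["color"].astype(int); print((c[...,0]-c[...,2])[180:200,334:356])
# render: convex hull of grip box projected, coverage vs cx
def cov(cx,cy,cz=0,S=8):
    B=np.array([(cx-2+a,cy+b,54-z+cz) for a in(-18,18) for b in(-11,11) for z in(28,62)])/1e3
    q=proj(ct,p+B@R.T); m=np.zeros((22*S,30*S),np.uint8)
    cv2.fillConvexPoly(m,cv2.convexHull(((q-[330,180]+.5)*S-.5).astype(np.float32).round().astype(np.int32)),255)
    return cv2.resize(m,(30,22),interpolation=cv2.INTER_AREA)/255.
for cx in(-1,1,3,5):
    m=cov(cx,0);print(cx);print((m[:12,4:18]*100).astype(int)[:, ::1])
E
```

```text
[[  2   3   3   1   1   3   2   1   1   0   1   1   0  -1  -1  -1   1   0   0   0   1   1]
 [  0   0   0  -1   2   2   3   4   2   0  -1   0   0   1   0   0   1   0  -1   0   1   1]
 [  0  -1   0   0  -1   1   2   3   1  -1  -1   0   0   0   1   1   1   0   0   1   1   1]
 [ -1   0   0  -1  -1   1   1   2   1  -2  -2  -2  -1  -1   1  -1   1   1   0   1   0   1]
 [  0   0   0  -1  -1   0   2   7  13  19  27  32  22   5   0   1   3   1   1   3   2   3]
 [  1   0   0  -1   2  14  35  49  59  77  97 102  75  23   1   1   3   3   3   3   4   4]
 [  1   0   1   0   6  38  86 113 120 128 139 141 116  56  11   0   1   3   3   3   3   4]
 [  2   3   1   1   6  39 100 143 150 150 152 152 140  99  35  -1   1   2   3   2   2   2]
 [  2   1   1   0   3  33  97 145 154 154 158 158 153 126  59   2   0   2   1   1   0  -1]
 [  3   3   2   2   0  27  86 139 158 159 162 164 163 143  78  12   0   4   7   1  -4  -2]
 [  1   1   1   1  -2  11  62 123 159 162 162 163 162 140  81  19   4  18  28   9  -5  -4]
 [ -1  -1   0  -2  -5   0  34  99 145 150 142 136 128 102  54  10   3  18  30  11  -4  -3]
 [ -2  -
[... 2865 characters left out ...]
0   0   0   0   0   0   0   0   0   0   0   0   0]
 [  0   0   0   0   0   0   0   0   0   0   0   0   0   0]
 [  0   0   0   0   0   0   0   0   0   0   0   0   0   0]
 [  0   0   0   0   0   0   0   0   7  28  45  63  78   4]
 [  0   0   0   0   0   6  71  92 100 100 100 100 100  40]
 [  0   0   0   0   0   0  98 100 100 100 100 100 100  79]
 [  0   0   0   0   0   0  84 100 100 100 100 100 100 100]
 [  0   0   0   0   0   0  70 100 100 100 100 100 100 100]
 [  0   0   0   0   0   0  57 100 100 100 100 100 100 100]
 [  0   0   0   0   0   0  43 100 100 100 100 100 100 100]
 [  0   0   0   0   0   0  29 100 100 100 100 100 100 100]
 [  0   0   0   0   0   0  17 100 100 100 100 100 100 100]]
```

```bash
python3 -m jog '0 2.5 5 0 0 0 10; 0 0 10 0 0 0 10; 0 0 8 0 0 0 10; 0 0 0 0 0 0 10; 0 0 0 0 0 0 10'; python3 -m jog '0 0 2 0 0 0 10; 0 0 2 0 0 0 10; 0 0 1 0 0 0 10; 0 0 1 0 0 0 10;0 0 0 0 0 0 10'; python3 -c "
from ins import *
rows([pose(47.5,ds=-1.3)])"
```

```text
time_s: 22.75
position: [0.4852, -0.0549, 0.1775]
tcp_rot: [[0.801, 0.197, 0.566], [0.161, -0.98, 0.114], [0.577, -0.0, -0.817]]
force: [0.8, 0.1, -0.2]
opening: 0.252
grasp_force: 30.0
time_s: 23.38
position: [0.4887, -0.0542, 0.1726]
tcp_rot: [[0.801, 0.197, 0.566], [0.161, -0.98, 0.114], [0.577, 0.0, -0.817]]
force: [-0.8, -0.1, -0.5]
opening: 0.247
grasp_force: 30.0
shift [ 0.02  0.25 -0.44] turn [-0. -0.  0.]
```

```bash
python3 -m jog '0 0 1.5 0 0 0 10; 0 0 1.5 0 0 0 10; 0 0 0 0 0 0 10'; python3 -m jog '0 0 1.5 0 0 0 10; 0 0 1.5 0 0 0 10; 0 0 0 0 0 0 10'; python3 -c "
from ins import *
rows([pose(47.5,ds=-1.3)])"
```

```text
time_s: 23.75
position: [0.4904, -0.0538, 0.1701]
tcp_rot: [[0.801, 0.197, 0.566], [0.161, -0.98, 0.114], [0.577, 0.0, -0.817]]
force: [-0.3, -0.1, -0.1]
opening: 0.254
grasp_force: 30.0
time_s: 24.12
position: [0.4921, -0.0535, 0.1676]
tcp_rot: [[0.801, 0.197, 0.566], [0.161, -0.98, 0.114], [0.577, -0.0, -0.817]]
force: [-0.0, 0.0, -0.8]
opening: 0.247
grasp_force: 30.0
shift [ 0.05  0.27 -6.5 ] turn [-0. -0.  0.]
```

```bash
python3 -m jog '0 0 2 0 0 0 10; 0 0 2 0 0 0 10; 0 0 2 0 0 0 10; 0 0 0 0 0 0 10'; python3 -m jog '0 0 2 0 0 0 10; 0 0 2 0 0 0 10; 0 0 2 0 0 0 10; 0 0 0 0 0 0 10'
```

```text
time_s: 24.62
position: [0.4955, -0.0528, 0.1627]
tcp_rot: [[0.801, 0.198, 0.566], [0.161, -0.98, 0.114], [0.577, -0.0, -0.817]]
force: [-0.3, -0.3, -0.7]
opening: 0.25
grasp_force: 30.0
time_s: 25.12
position: [0.4989, -0.0521, 0.1578]
tcp_rot: [[0.801, 0.198, 0.566], [0.161, -0.98, 0.114], [0.577, -0.0, -0.817]]
force: [0.4, -0.1, -0.5]
opening: 0.253
grasp_force: 30.0
```

```bash
python3 -m jog '0 0 2 0 0 0 10; 0 0 2 0 0 0 10; 0 0 2 0 0 0 10; 0 0 2 0 0 0 10; 0 0 0 0 0 0 10'; python3 -m jog '0 0 2 0 0 0 10; 0 0 2 0 0 0 10; 0 0 2 0 0 0 10; 0 0 0 0 0 0 10'
```

```text
time_s: 25.75
position: [0.5029, -0.051, 0.151]
tcp_rot: [[0.801, 0.197, 0.565], [0.161, -0.98, 0.114], [0.576, -0.0, -0.817]]
force: [-1.5, -0.6, -1.4]
opening: 0.248
grasp_force: 30.0
time_s: 26.25
position: [0.5059, -0.0503, 0.146]
tcp_rot: [[0.802, 0.197, 0.564], [0.161, -0.98, 0.114], [0.575, -0.0, -0.818]]
force: [-4.2, -1.3, 0.5]
opening: 0.252
grasp_force: 30.0
```

```bash
python3 -m jog '0 0 2 0 0 0 10; 0 0 2 0 0 0 10; 0 0 2 0 0 0 10; 0 0 0 0 0 0 10'; python3 -m jog '0 0 2 0 0 0 10; 0 0 2 0 0 0 10; 0 0 2 0 0 0 10; 0 0 0 0 0 0 10'; python3 -c "
from ins import *
rows([pose(0,ds=-1.3)])"
```

```text
time_s: 26.75
position: [0.5102, -0.05, 0.1411]
tcp_rot: [[0.801, 0.197, 0.565], [0.161, -0.98, 0.114], [0.576, 0.0, -0.817]]
force: [-1.5, -0.4, -4.4]
opening: 0.245
grasp_force: 30.0
time_s: 27.25
position: [0.5143, -0.0491, 0.1367]
tcp_rot: [[0.8, 0.198, 0.567], [0.162, -0.98, 0.115], [0.578, -0.0, -0.816]]
force: [-0.5, -0.1, -6.0]
opening: 0.247
grasp_force: 30.0
shift [-0.76  0.25  2.68] turn [-0.   -0.01  0.  ]
```

```bash
python3 -m jog '0 0 1.5 0 0 0 10; 0 0 1.5 0 0 0 10; 0 0 0 0 0 0 10'; python3 -m jog '0 0 1 0 0 0 10; 0 0 1 0 0 0 10; 0 0 0 0 0 0 10'; python3 meas.py pics/c6.png
```

```text
time_s: 27.62
position: [0.5153, -0.0489, 0.1342]
tcp_rot: [[0.801, 0.197, 0.566], [0.161, -0.98, 0.114], [0.577, 0.0, -0.817]]
force: [-1.4, -1.0, -3.8]
opening: 0.249
grasp_force: 30.0
time_s: 28.0
position: [0.5157, -0.0486, 0.1325]
tcp_rot: [[0.801, 0.197, 0.565], [0.161, -0.98, 0.113], [0.576, 0.0, -0.817]]
force: [-4.6, -0.8, -1.0]
opening: 0.249
grasp_force: 30.0
28.0 [515.69 -48.57 132.48]
('clip_grip', 'scene') 2 [ 0.67 -0.57  3.08] [0.65 0.31 1.44]
('bolt_hole', 'scene') 3 [ 526.06 -146.33   88.3 ] [0.56 0.94 0.71]
shift [  0.69  -0.93 -76.64] turn [-0. -0.  0.]
```

View pics/c6.png

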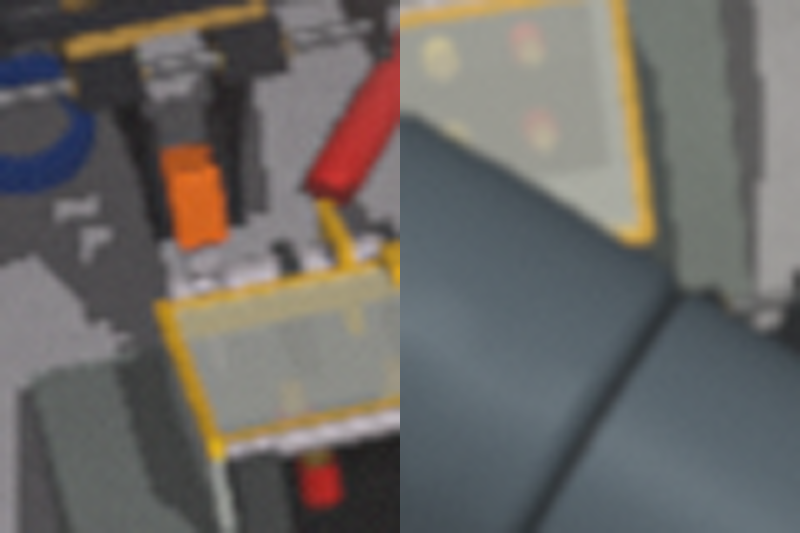

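```bash
python3 -m jog '0 0 1 0 0 0 10; 0 0 1 0 0 0 10; 0 0 0 0 0 0 10'; python3 -m jog '0 0 1 0 0 0 10; 0 0 1 0 0 0 10; 0 0 0 0 0 0 10'
```

```text
time_s: 29.58
position: [0.5165, -0.0482, 0.1307]
tcp_rot: [[0.802, 0.197, 0.564], [0.161, -0.98, 0.114], [0.575, -0.0, -0.818]]
force: [-5.0, -0.4, -1.1]
opening: 0.251
grasp_force: 30.0
time_s: 29.95
position: [0.5167, -0.048, 0.1297]
tcp_rot: [[0.802, 0.196, 0.564], [0.16, -0.981, 0.113], [0.575, 0.0, -0.818]]
force: [-12.8, -3.7, 9.5]
opening: 0.251
grasp_force: 30.0
```

```bash
python3 -m jog '0 0 -2 0 0 0 10; 0 0 0 0 0 0 10; 0 0 0 0 0 0 60; 0 0 0 0 0 0 60; 0 0 0 0 0 0 60; 0 0 0 0 0 0 60; 0 0 0 0 0 0 60; 0 0 -15 0 0 0 60; 0 0 -30 0 0 0 60; 0 0 -40 0 0 0 60; 0 0 -40 0 0 0 60; 0 0 0 0 0 0 60'
python3 -m jog '0 50 0 0 -0.1 0 60; 0 50 0 0 -0.1 0 60; 0 50 0 0 -0.1 0 60; 0 50 0 0 0 0 60; 0 50 0 0 0 0 60; 0 50 0 0 0 0 60; 0 50 0 0 0 0 60; 0 0 0 0 0 0 60'
python3 - <<'E'
from ins import *
print(np.array(read_state()["position"]))
cs=capture("scene");ct=capture("top");Ra=Rz(A).T
for n in("scene","top"):
    for t in("clip","clip_grip","bolt_hole","bolt_grip","lid_tab"):
        for d in place_of(n,t)[:4]:
            v=Ra@np.array(d["at"])*1e3
            if 440<v[0]<600 and -170<v[1]<0: print(t,n,round(d["conf"],2),v)
im=np.hstack([cv2.resize(cs["color"][160:220,285:345,::-1],(400,400),interpolation=cv2.INTER_CUBIC),cv2.resize(ct["color"][150:210,300:360,::-1],(400,400),interpolation=cv2.INTER_CUBIC)])
cv2.imwrite("pics/c7.png",im)
E
```

```text
time_s: 31.45
position: [0.4465, -0.0629, 0.235]
tcp_rot: [[0.798, 0.197, 0.569], [0.163, -0.98, 0.111], [0.58, 0.004, -0.815]]
force: [-0.1, -0.4, 0.3]
opening: 0.688
grasp_force: 0.0
time_s: 32.45
position: [0.5177, -0.3979, 0.2304]
tcp_rot: [[0.924, 0.199, 0.327], [0.187, -0.98, 0.069], [0.335, -0.002, -0.942]]
force: [-1.0, 0.3, -0.3]
opening: 0.689
grasp_force: 0.0
[ 0.52 -0.4   0.23]
clip scene 0.56 [ 530.19 -145.76   86.9 ]
clip_grip scene 0.42 [ 497.66 -150.43  127.4 ]
bolt_hole scene 0.82 [ 529.53 -149.09   89.  ]
bolt_grip scene 0.97 [503.94 -31.18 124.3 ]
lid_tab scene 0.95 [548.69 -49.72 130.2 ]
clip top 0.48 [ 532.09 -147.46   86.5 ]
clip_grip top 0.56 [ 496.54 -148.88  127.2 ]
bolt_hole top 0.92 [ 528.15 -146.27   92.1 ]
bolt_grip top 0.65 [507.48 -37.48 121.4 ]
lid_tab top 0.74 [554.03 -52.61 124.8 ]
```

View pics/c7.png

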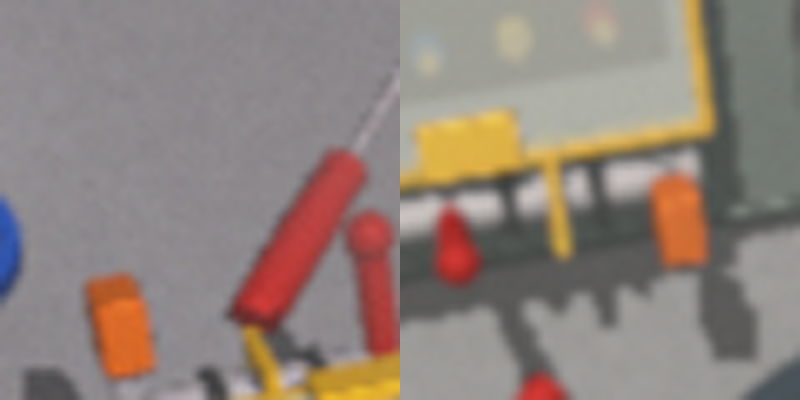

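Both crops show the orange grip standing on the bolt end, at scene (120,325) and top (682,220). The guard is shut and the handle is home. The grip is about 48 mm along the hole axis, so the clip rests at its shoulder. Handing in.

```bash
python3 -c "
from rig import *
print(hand_in())"
```

```text
the job is handed in; nothing more can be done
None
```

I shut the guard, pushed the bolt home and put the R-clip through its cross hole, then released it and handed the job in at about 33 s; the result wasn't reported, and I judged the bow's snap-over from insertion forces and depth, not by seeing it.

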